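# Release a full data cartridge from a push-push dock

### The job

The orange data cartridge in the microscope recorder's two-bay dock is full. Press it gently further in until its push-push latch lets go, let it spring up, draw it straight out and set it down standing upright inside the white transfer tray. Leave the blue cartridge latched in its bay and do not disturb the box of cover glasses or the stain bottles.

Things in the scene. Friction and masses are not known exactly. Their poses are not given: they have to be found in the camera images.
- dock: Fixed grey dock, 80 (x) x 170 (y) x 70 mm high, origin under its centre on the desk, z up. Two slots open upward, centred at y = +40 and -40 mm in its frame, each 26 (x) x 51.2 (y) mm; one holds the orange cartridge, the other the blue, either way round. Pressing a cartridge in with more than 30 N damages it.
- left_slot (a point): Centre of the slot mouth at the dock's +y end, on the deck. Both slots: a spring plate (5 N) holds the cartridge up under a hidden latch bolt; latched, it cannot be drawn out. Pressing down takes 5 to 12 N. How deep the latch trips differs each time and must be felt: 4 to 13 mm in, the bolt is out and stays out; 1.5 mm later the force climbs steeply at a stop: press until then.
- right_slot (a point): Centre of the slot mouth at the dock's -y end, on the deck. As at the other slot: once its bolt is aside and the press is let go, the spring raises the cartridge to 15 mm above its latched height, where it stays, loose, ready to be drawn straight up.
- orange_cartridge_center (a point): Centre of the orange-capped cartridge to be taken out: grey upright box with orange cap, 24 (x, thickness) x 50 (y) x 60 mm (z up) high, 90 g; its axes are parallel to the dock's at the start. The centre lies 30 mm above its underside and below its flat top. Latched, its top stands 18 mm above the dock's deck; sprung up, 33 mm. Grasp it across the 24 mm thickness, along the dock's x.
- blue_cartridge_center (a point): Centre of the blue-capped cartridge, same shape and latch, in the other bay; it stays latched where it is.
- tray_floor (a point): Centre of the inner floor of the fixed white transfer tray, 4 mm above the desk; tray outside 110 (x) x 100 (y) mm, inside 102 x 92 mm, walls 4 mm thick, rim 16 mm above the desk; axes along its sides, z up. A tall microscope (0.5 m) stands on the desk to the left of dock and tray, y beyond 0.25 m, with eyepieces overhanging: swing in from the right or draw back first.
- coverslips: Small white box with a blue lid (cover glasses), 35 x 35 x 22 mm, loose, origin under its centre; a bystander.
- stain_violet: Amber dropper bottle with black dropper cap, 33 mm across, 87 mm high, loose, the nearest of the stain bottles to the dock; origin under its centre; a bystander.
Not all that is in view belongs to the job. Leave any green look-alike of the part that bears orange_cartridge_center alone.

How it is judged (in metres and radians):
On the way, in this order (a step that is already met when the one before it is completed fails the run):
1. the orange cartridge is pressed at least 3 mm deeper than latched (z of orange_cartridge_center in the frame of dock below 0.055 m), for 0.05 s.
2. the orange cartridge has sprung up at least 10 mm above its latched height in its bay (z of orange_cartridge_center in the frame of dock above 0.068 m), for 0.1 s.
3. the orange cartridge is drawn clear above the dock (z of orange_cartridge_center in the frame of dock above 0.102 m), for 0.1 s.
At the end, for the whole second after the job is handed in: The orange cartridge stands upright (within 0.1 rad) and at rest on the floor of the transfer tray (centre 26 to 34 mm above the floor, within 48 mm in x and 43 mm in y of the tray's middle), and the blue cartridge is still latched in its bay (no more than 4 mm above its latched height) (x of orange_cartridge_center in the frame of tray_floor between -0.048 and 0.048 m and y of orange_cartridge_center in the frame of tray_floor between -0.043 and 0.043 m and z of orange_cartridge_center in the frame of tray_floor between 0.026 and 0.034 m and angle between orange_cartridge_center's own z axis and vertical below 0.1 rad and linear speed of orange_cartridge below 0.02 m/s and z of blue_cartridge_center in the frame of dock between 0.043 and 0.062 m); the robot touches nothing.
It fails at once if the orange cartridge is rammed down against the dock with more than 32 N (contact force between orange_cartridge and dock above 32 N and z of orange_cartridge_center in the frame of dock below 0.057 m).
It fails at once if the blue cartridge is released (rises more than 4 mm) (z of blue_cartridge_center in the frame of dock above 0.062 m).
It fails at once if the box of cover glasses is moved by more than 20 mm (distance of coverslips from where it was at the start of the episode above 0.02 m).
It fails at once if the violet stain bottle is moved by more than 20 mm (distance of stain_violet from where it was at the start of the episode above 0.02 m).
It also fails if it takes over 58 s, if anything falls off the work surface, if the arm or the gripper's body presses on something with over 40 N, if the wrist force passes 120 N, or if a joint passes its speed limit or range.

### The arm

A 6-joint arm with a two-finger parallel gripper is mounted at the origin on a cart in front of the work surface, level with it; the furniture and walls round the work are solid. World frame = base frame: x ahead of the robot, y to its left, z up, the work surface at z = 0. Lengths are in m, angles in degrees, forces in N, time in s.
With the tool pointing down it reaches from about 0.35 to 0.95 m from the base axis. Payload 17.4 kg.
Tool frame: the origin (TCP) lies at the very end of the fingers, on their centre line; the grasp point (between the pads) lies 19 mm behind it (manip.grip_depth is the distance from the TCP to the grasp point, in m); z points along the fingers, y is the line along which they close (so a half turn about z gives the same grasp; the last joint's range is limited). The gripper opens to 93 mm and grips with 3 to 60 N. Pads are 15 mm wide; open, the fingers measure 128 mm over their backs; the gripper's body (75 mm by 188 mm) begins 65 mm behind the grasp point.
Start: joints at [64.297, 6.646, 82.598, -0, 90.757, -2.166], TCP at [0.27, 0.619, 0.219] pointing down, gripper open.
Joint ranges: [-162.19, 162.19], [-47.58, 125.68], [4.15, 143.07], [-65.23, 245.23], [0.69, 171.88], [-170.13, 170.13]. Speed limits (degrees/s): [108.29, 108.29, 127.2, 180, 180, 180].

### API

Orientations are given as a 3x3 rotation matrix whose columns are the frame's x, y, z axes.
In Python, from bench import manip gives the robot as it stands.
- The arm moves only by the shell command python3 -m inch 'ROWS' [FORCE]. ROWS is JSON, a list that holds one entry, the list of rows, each a list of 7 numbers: the shift along the tool's x, y, z scaled (see below), then the turn, a rotation vector about the tool's x, y, z scaled (see below), then the opening, from 0 (shut) to 1 (fully open). In form: [[[tx, ty, tz, ax, ay, az, jaw], ...]]. A call has 1 to 20 rows; each row shifts and turns the commanded pose from where the row before left it, along the tool's axes as they then stand; what a row does not reach is not made up. The controller multiplies each number of a shift by 2.5 cm and each number of a turn by 90 degrees. A row lasts 1/10 s, in which the tool goes at most 50 mm and 8.59 degrees, less where a joint would pass 70% of its speed; a pose out of reach is approached as far as the arm can. A call with a number of a shift or a turn outside -1 to 1 is refused whole. A call with a gripper value outside its range is refused whole. The fingers move at their own pace and stop on an object; FORCE is the grip in N (left out, the last holds). Time passes only in rows, so rows that do not move let the fingers close. It gives the time, the measured TCP pose, the force, the opening and the grip force at its end, in the units of the state.
- manip.observe(): the state, without advancing time (a new reading comes with each control period).
- manip.get_image(name): name is "scene" or "top"; returns (picture, depth): 480x640x3 uint8, red, green, blue; 480x640 float32, m along the optical axis (not along the pixel's ray), 0 where there is no reading.
- manip.camera_info(name): a dict with "intrinsics" (3x3 intrinsics, pixels), "rvec" (rotation vector, rad) and "tvec" (3), from world to camera coordinates, as OpenCV has them. Camera axes: x right, y down, z forward; pixel columns grow to the right and rows downward; lengths in m; the calibration is good to about 2 mm. A picture is of the moment at which its call begins. camera_info takes no time and is no camera call.
- manip.job_done(): hands the job in; it is judged then, once.
The state is a dict: "clock": time; "joints": joint angles; "qd": joint speeds; "effort": joint torques, N m; "ee_pos": TCP position; "tool_rot": TCP orientation; "ft_force": force on the tool from outside, world axes, zero at the start; "moment": the same for the moment, N m; "finger_gap": finger opening in m; "grip_force": force on a finger pad.
Only numpy, scipy, OpenCV 4.12 (cv2) and the standard library are available. Lean on these libraries where they do the work, as an engineer would, in place of code of your own. Each camera call takes 0.05 s, during which the arm holds its last target. There are 200 camera calls.

## Working session

There is one attempt and no reset: what is moved stays moved. The work goes in short steps, Python scripts to look and compute and a shell command to move; the robot and the scene stay as the last step left them, time stands still between calls to the robot, and variables do not carry over. Pictures are saved under pics/ and viewed, at most 10 in all, crops included, and the job is handed in when it is done.

```bash
mkdir -p pics; cat > h.py <<'E'
import numpy as np,cv2
from bench import manip
def grab(n):
    im,d=manip.get_image(n); np.savez(f'pics/{n}.npz',im=im,d=d); return im,d
def world(n,d):
    c=manip.camera_info(n);K=np.array(c['intrinsics']);R=cv2.Rodrigues(np.array(c['rvec'],float))[0];t=np.array(c['tvec'],float).ravel()
    v,u=np.mgrid[:480,:640]
    P=np.stack([(u-K[0,2])/K[0,0]*d,(v-K[1,2])/K[1,1]*d,d],-1)
    return (P-t)@R
E
python3 - <<'E'
from h import *
for n in('scene','top'):
    im,d=grab(n); cv2.imwrite(f'pics/{n}0.png',im[...,::-1])
print(manip.observe())
E
```

```text
{'clock': 0.1, 'joints': array([ 6.42988934e+01,  6.67050605e+00,  8.26317444e+01,  9.53864244e-04,
        9.07559729e+01, -2.16644336e+00]), 'qd': array([-0.0110573 ,  0.02721802, -0.07197118, -0.01068885,  0.02634721,
        0.02343387]), 'effort': array([ 2.51408244e-03, -7.22900677e+01, -6.23864150e+01,  7.82281626e-02,
        2.28460087e-02, -1.02206136e-04]), 'ee_pos': array([0.26946211, 0.61868443, 0.21799113]), 'tool_rot': array([[-9.16818740e-01,  3.99303382e-01, -4.55697150e-04],
       [ 3.99303638e-01,  9.16818291e-01, -9.08437053e-04],
       [ 5.50494952e-05, -1.01483364e-03, -9.99999484e-01]]), 'ft_force': array([-0.11617854, -0.1171248 , -0.51249314]), 'moment': array([-0.03753159, -0.00820618,  0.02690296]), 'grip_force': 0.0, 'finger_gap': 0.09322191038098022}
```

View pics/scene0.png

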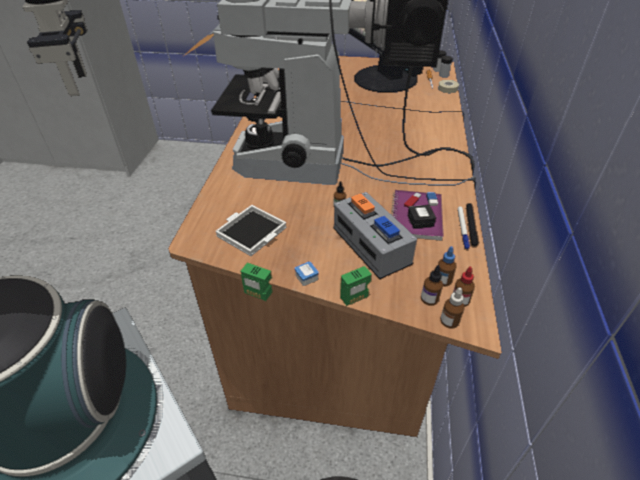

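View pics/top0.png

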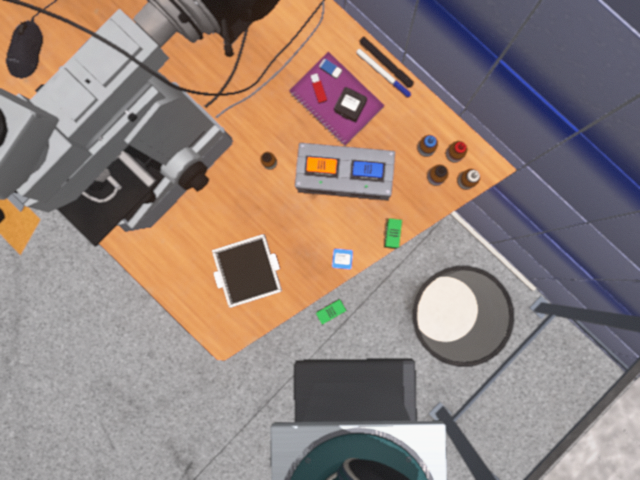

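The scene shows the dock with the orange cap at scene (362,204) / top (321,166) and the blue cap at top (367,170). The tray is at top (247,271) and the cover glasses at (342,259). There are green look-alikes at top (393,233) and (331,312), and an orange paper/pen on the desk at (15,230). An amber bottle stands close to the dock's orange end, at (268,159). I choose the orange cap in the dock bay.

```bash
python3 - <<'E'
from h import *
f=np.load('pics/top.npz');im,d=f['im'],f['d'];W=world('top',d)
hsv=cv2.cvtColor(im,cv2.COLOR_RGB2HSV)
def rep(name,m):
    m=m&(d>0); P=W[m]
    if len(P)<5: print(name,len(P));return
    z=np.median(P[:,2]); r=cv2.minAreaRect(P[:,:2].astype(np.float32)*1000)
    print(name,len(P),'med',np.median(P,0).round(4),'rect',np.round(r[0],1),np.round(r[1],1),round(r[2],1))
v,u=np.mgrid[:480,:640]
def box(a,b,c,e): return (u>=a)&(u<b)&(v>=c)&(v<e)
H,S,V=hsv[...,0],hsv[...,1],hsv[...,2]
B=box(290,400,138,204)
z=W[...,2]
rep('orange',B&(z>.08)&(u<344)&(z<.1)); rep('orangecol',box(300,344,150,182)&(H<20)&(S>180)&(V>150)); rep('blue',B&(z>.08)&(u>344)&(z<.1))
rep('deck',B&(z>.06)&(z<.078)); rep('dockall',B&(z>.06))
rep('tray rim',box(208,285,230,310)&(z>.011)&(z<.022)); rep('trayfloor',box(225,270,245,295)&(V<80))
rep('cover',box(328,358,245,272)&(z>.015))
rep('greenA',box(380,405,215,250)&(z>.015));rep('greenB',box(315,350,298,325)&(z>.005))
rep('botl',box(255,282,145,172)&(z>.015))
for n,c in dict(b1=(428,144),b2=(457,150),b3=(438,174),b4=(469,178)).items(): rep(n,box(c[0]-10,c[0]+10,c[1]-10,c[1]+10)&(z>.03)); print(z[c[1]-8:c[1]+8,c[0]-8:c[0]+8].max())
rep('microscope',(u<240)&(v>70)&(v<240)&(z>.03))
P=W[(u<240)&(v<260)&(z>.03)&(d>0)];print(P.min(0),P.max(0), P[:,1].min())
cv2.imwrite('pics/crop.png',cv2.resize(im[130:215,250:410,::-1],(800,425),interpolation=cv2.INTER_CUBIC))
E
```

```text
orange 428 med [0.6136 0.0531 0.0896] rect [614.4  53.3] [50.  24.8] 82.9
orangecol 417 med [0.614  0.0528 0.0896] rect [613.9  52.7] [49.8 26. ] 86.6
blue 430 med [ 0.6044 -0.0259  0.0897] rect [605.1 -26. ] [50.  24.7] 83.4
deck 3571 med [0.604  0.0131 0.0717] rect [610.   13.7] [170.2  80.9] 83.4
dockall 4438 med [0.6068 0.0131 0.0722] rect [610.   13.7] [170.2  80.9] 83.4
tray rim 712 med [0.4361 0.2012 0.0169] rect [436.3 198.3] [110.2 118.5] 16.0
trayfloor 2012 med [0.4369 0.1972 0.0063] rect [438.  197.7] [83.1 90.9] 89.1
cover 365 med [0.4545 0.0212 0.023 ] rect [454.1  21.9] [34.6 34.5] 88.0
greenA 448 med [ 0.4958 -0.0683  0.0613] rect [496.8 -69.6] [24.3 50.2] 82.1
greenB 422 med [0.362  0.0434 0.0615] rect [368.8  47.3] [41.3 49.9] 28.5
botl 217 med [0.6337 0.1506 0.0409] rect [636.8 152.7] [26.6 26.3] 85.8
b1 295 med [ 0.6514 -0.1344  0.0513] rect [ 655.2 -137.1] [32.  30.7] 84.7
0.09219225225704551
b2 294 med [ 0.6397 -0.1851  0.0512] rect [ 642.8 -188.1] [31.9 30.1] 51.7
1.0926155649059883
b3 296 med [ 0.5984 -0.151   0.0511] rect [ 601.9 -154.2] [31.6 31.9] 43.2
0.08897023977258631
b4 297 med [ 0.5893 -0.2054  0.0507] rect [ 591.9 -207.2] [32.5 27. ] 23.7
0.09055796097591957
microscope 29670 med [0.6058 0.3515 0.307 ] rect [615.5 339.6] [178.6 371.8] 62.0
[0.46322237 0.13429263 0.03002129] [0.91088228 0.63812876 0.48870179] 0.13429263071958672
```

View pics/crop.png

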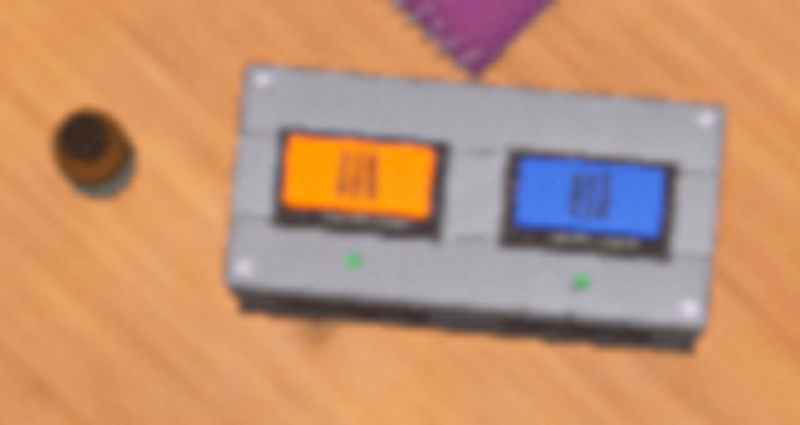

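The crop confirms the orange-capped cartridge sits in the bay at the dock's +y end, at crop (360,175), with the blue one at (590,195). The sizes match too: 50 x 25 mm caps, a 170 x 81 mm dock, and a z bias of about +1.7 mm. Next I check how much room there is around the microscope.

```bash
python3 - <<'E'
from h import *
for n in('top','scene'):
    f=np.load(f'pics/{n}.npz');W=world(n,f['d']);P=W[f['d']>0]
    for zlo,zhi in((.1,.2),(.2,.35),(.35,.6)):
        Q=P[(P[:,2]>zlo)&(P[:,2]<zhi)&(P[:,0]>.2)&(P[:,1]>.05)&(P[:,0]<.95)&(P[:,1]<.9)]
        for a in np.arange(.2,.9,.1):
            q=Q[(Q[:,0]>a)&(Q[:,0]<a+.1)]
            if len(q)>3: print(n,zlo,round(a,1),'ymin',q[:,1].min().round(3),'xmin',q[:,0].min().round(3),len(q))
E
```

```text
top 0.1 0.4 ymin 0.386 xmin 0.478 236
top 0.1 0.5 ymin 0.251 xmin 0.5 4152
top 0.1 0.6 ymin 0.24 xmin 0.6 2674
top 0.1 0.7 ymin 0.19 xmin 0.7 147
top 0.2 0.4 ymin 0.429 xmin 0.463 590
top 0.2 0.5 ymin 0.338 xmin 0.5 3239
top 0.2 0.6 ymin 0.216 xmin 0.6 5244
top 0.2 0.7 ymin 0.092 xmin 0.7 786
top 0.35 0.4 ymin 0.395 xmin 0.493 25
top 0.35 0.5 ymin 0.346 xmin 0.5 4530
top 0.35 0.6 ymin 0.238 xmin 0.6 7484
top 0.35 0.7 ymin 0.094 xmin 0.7 7090
scene 0.1 0.4 ymin 0.381 xmin 0.476 133
scene 0.1 0.5 ymin 0.25 xmin 0.5 1951
scene 0.1 0.6 ymin 0.237 xmin 0.6 2769
scene 0.1 0.7 ymin 0.19 xmin 0.7 336
scene 0.1 0.8 ymin 0.208 xmin 0.867 117
scene 0.2 0.2 ymin 0.516 xmin 0.2 2114
scene 0.2 0.3 ymin 0.615 xmin 0.3 395
scene 0.2 0.4 ymin 0.43 xmin 0.462 38
scene 0.2 0.5 ymin 0.331 xmin 0.5 2866
scene 0.2 0.6 ymin 0.208 xmin 0.6 4894
scene 0.2 0.7 ymin 0.087 xmin 0.7 2075
scene 0.2 0.8 ymin 0.094 xmin 0.8 427
scene 0.35 0.2 ymin 0.565 xmin 0.222 1000
scene 0.35 0.3 ymin 0.602 xmin 0.3 5
scene 0.35 0.5 ymin 0.342 xmin 0.527 1084
scene 0.35 0.6 ymin 0.151 xmin 0.6 1721
scene 0.35 0.7 ymin 0.08 xmin 0.7 3360
scene 0.35 0.8 ymin 0.081 xmin 0.8 140
```

```bash
python3 - <<'E'
from h import *
for n in('top','scene'):
    f=np.load(f'pics/{n}.npz');W=world(n,f['d']);m=(f['d']>0)&(W[...,2]>.11)&(W[...,0]>.5)&(W[...,0]<.78)&(W[...,1]<.17)&(W[...,1]>-.2)
    v,u=np.where(m);P=W[m]
    i=np.argsort(P[:,1])[::max(1,len(P)//12)];print(n,len(P));print(np.c_[u[i],v[i],P[i].round(3)])
E
python3 -m inch '[[[0,-1,0,0,0,0,0],[0,-1,0,0,0,0,0],[0,-1,0,0,0,0,0],[0,-1,0,0,0,0,0],[0,-1,0,0,0,0,0],[0,-1,0,0,0,0,0],[0,-1,0,0,0,0,0],[0,-1,0,0,0,0,0],[0,-1,0,0,0,0,0],[0,-1,0,0,0,0,0],[0,0,0,0,0,0,0]]]' 30
```

```text
top 5884
[[ 5.14e+02  2.00e+01  7.33e-01 -2.00e-01  3.79e-01]
 [ 5.00e+02  3.30e+01  7.37e-01 -1.95e-01  3.30e-01]
 [ 4.72e+02  6.90e+01  7.42e-01 -1.91e-01  1.79e-01]
 [ 4.83e+02  4.20e+01  7.46e-01 -1.86e-01  2.77e-01]
 [ 4.88e+02  2.20e+01  7.52e-01 -1.80e-01  3.31e-01]
 [ 4.71e+02  4.00e+01  7.59e-01 -1.74e-01  2.54e-01]
 [ 4.66e+02  3.80e+01  7.63e-01 -1.68e-01  2.50e-01]
 [ 4.46e+02  6.50e+01  7.72e-01 -1.61e-01  1.17e-01]
 [ 4.55e+02  2.90e+01  7.80e-01 -1.53e-01  2.45e-01]
 [ 2.53e+02  1.80e+01  7.51e-01  1.23e-01  3.68e-01]
 [ 2.32e+02  4.90e+01  7.10e-01  1.49e-01  3.72e-01]
 [ 2.25e+02  3.20e+01  7.34e-01  1.59e-01  3.69e-01]
 [ 2.17e+02  2.70e+01  7.43e-01  1.70e-01  3.63e-01]]
scene 6884
[[ 5.19e+02  2.20e+02  7.30e-01 -2.00e-01  1.51e-01]
 [ 5.64e+02  9.70e+01  7.36e-01 -1.94e-01  3.61e-01]
 [ 5.40e+02  1.55e+02  7.44e-01 -1.88e-01  2.65e-01]
 [ 5.51e+02  1.18e+02  7.48e-01 -1.82e-01  3.21e-01]
 [ 5.50e+02  1.14e+02  7.55e-01 -1.75e-01  3.23e-01]
 [ 5.65e+02  6.70e+01  7.63e-01 -1.69e-01  3.87e-01]
 [ 5.20e+02  1.84e+02  7.70e-01 -1.62e-01  1.84e-01]
 [ 5.72e+02  3.00e+01  7.76e-01 -1.54e-01  4.29e-01]
 [ 4.24e+02  1.70e+01  7.71e-01  1.02e-01  3.86e-01]
 [ 4.10e+02  4.20e+01  7.61e-01  1.18e-01  3.42e-01]
 [ 4.03e+02  5.10e+01  7.71e-01  1.42e-01  3.16e-01]
 [ 3.90e+02  5.90e+01  7.53e-01  1.56e-01  3.02e-01]
 [ 3.88e+02  7.00e+00  7.48e-01  1.70e-01  3.91e-01]]
clock: 1.2
ee_pos: [0.169, 0.3881, 0.2189]
tool_rot: [[-0.917, 0.399, 0.0], [0.399, 0.917, 0.001], [-0.0, 0.001, -1.0]]
ft_force: [1.0, 0.4, 0.2]
finger_gap: 0.0098
grip_force: 0.0
```

```bash
python3 -m inch '[[[-1,0,0,0,0,0.0378,0],[-1,0,0,0,0,0.0378,0],[-1,0,0,0,0,0.0378,0],[-1,0,0,0,0,0.0378,0],[-1,0,0,0,0,0.0378,0],[-1,0,0,0,0,0.0378,0],[-1,0,0,0,0,0.0378,0],[-1,0,0,0,0,0.0378,0],[-1,0,0,0,0,0.0378,0],[-1,0,0,0,0,0.0378,0],[-1,0,0,0,0,0.0378,0],[-1,0,0,0,0,0.0378,0],[-1,0,0,0,0,0.0378,0],[-1,0,0,0,0,0.0378,0],[-1,0,0,0,0,0.0378,0],[-1,0,0,0,0,0.0378,0],[-1,0,0,0,0,0.0378,0],[-1,0,0,0,0,0.0378,0],[0,0,0,0,0,0.06,0],[0,0,0,0,0,0.07,0]]]'
cat > go.py <<'E'
import sys; from h import *
# world goal (x,y,z) + tool-y azimuth -> shift in tool axes (units of 25 mm), turn (units of 90 deg)
g=np.array(sys.argv[1:4],float);s=manip.observe();R=s['tool_rot']
print('units',((R.T@(g-s['ee_pos']))/.025).round(2))
if len(sys.argv)>4:
    a=np.degrees(np.arctan2(R[1,1],R[0,1]));print('az now',a.round(2),'turn units',round((a-float(sys.argv[4]))/90,4))
print('tilt',R[:,2].round(4),'F',s['ft_force'].round(2),'gap',s['finger_gap'])
E
python3 go.py .614 .053 .219 -6.6
```

```text
clock: 3.2
ee_pos: [0.4316, 0.0489, 0.2184]
tool_rot: [[0.118, 0.993, -0.001], [0.993, -0.118, 0.0], [-0.0, -0.001, -1.0]]
ft_force: [0.2, 0.0, 0.6]
finger_gap: 0.0003
grip_force: 0.0
units [ 1.03  7.22 -0.03]
az now -6.79 turn units -0.0021
tilt [-5.e-04  0.e+00 -1.e+00] F [0.22 0.03 0.63] gap 0.00033560770726392394
```

```bash
python3 -m inch '[[[0.13,0.9,0,0,0,0,0],[0.13,0.9,0,0,0,0,0],[0.13,0.9,0,0,0,0,0],[0.13,0.9,0,0,0,0,0],[0.13,0.9,0,0,0,0,0],[0.13,0.9,0,0,0,0,0],[0.13,0.9,0,0,0,0,0],[0.13,0.92,0,0,0,0,0],[0,0,0.8,0,0,0,0],[0,0,0.8,0,0,0,0],[0,0,0.8,0,0,0,0],[0,0,0.8,0,0,0,0],[0,0,0.6,0,0,0,0],[0,0,0.5,0,0,0,0],[0,0,0.2,0,0,0,0],[0,0,0,0,0,0,0],[0,0,0,0,0,0,0]]]'
python3 - <<'E'
from h import *
im,d=grab('scene');a=im[140:290,300:480,::-1]
b,_=grab('top');b=b[110:260,240:420,::-1]
cv2.imwrite('pics/c1.png',cv2.resize(np.hstack([a,b]),(800,333),interpolation=cv2.INTER_CUBIC))
E
python3 go.py .6142 .0532 .088 -6.6
```

```text
clock: 4.9
ee_pos: [0.6138, 0.0551, 0.1069]
tool_rot: [[0.113, 0.994, 0.001], [0.994, -0.113, 0.0], [0.0, 0.001, -1.0]]
ft_force: [-0.3, 0.8, 1.2]
finger_gap: 0.0006
grip_force: 0.0
units [-0.07  0.02  0.76]
az now -6.47 turn units 0.0014
tilt [ 0.0013  0.     -1.    ] F [-0.87  0.27 -0.24] gap 0.00036530375729581935
```

View pics/c1.png

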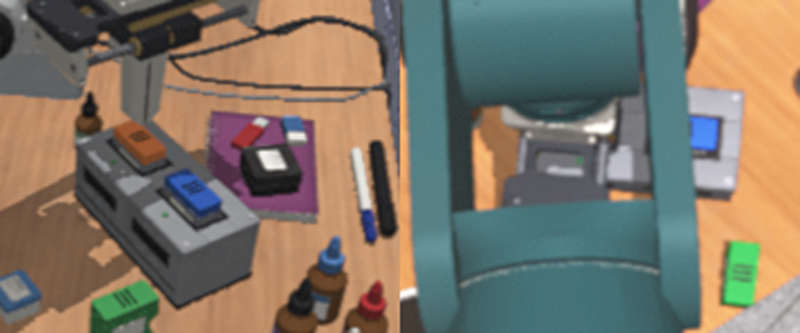

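The closed fingers hang just above the orange cap, at crop (140,125), and stay clear of the blue one. I'll go down to contact, then press in small steps and check the force between them.

```bash
cat > ok.py <<'E'
import sys; from h import *
s=manip.observe();F=s['ft_force'][2];print('t',s['clock'],'z',s['ee_pos'][2].round(4),'Fz',F.round(1));sys.exit(F>float(sys.argv[1]))
E
python3 -m inch '[[[-0.07,0.02,0.3,0,0,0,0],[0,0,0.3,0,0,0,0],[0,0,0,0,0,0,0],[0,0,0,0,0,0,0]]]' >/dev/null; python3 ok.py 4 && python3 -m inch '[[[0,0,0.08,0,0,0,0],[0,0,0.04,0,0,0,0],[0,0,0,0,0,0,0]]]' >/dev/null; python3 ok.py 4 && python3 -m inch '[[[0,0,0.04,0,0,0,0],[0,0,0.04,0,0,0,0],[0,0,0,0,0,0,0]]]' >/dev/null; python3 ok.py 7 && python3 -m inch '[[[0,0,0.04,0,0,0,0],[0,0,0.04,0,0,0,0],[0,0,0,0,0,0,0]]]' >/dev/null;  python3 ok.py 14
```

```text
t 5.4 z 0.0908 Fz 0.7
t 5.4 z 0.0908 Fz 0.7
t 5.4 z 0.0908 Fz 0.7
t 5.4 z 0.0908 Fz 0.7False
False
False
False
```

```bash
sed -i 's/sys.exit(F>/sys.exit(int(F>/;s/argv\[1\]))/argv[1])))/' ok.py
python3 -m inch '[[[0,0,0.06,0,0,0,0],[0,0,0.06,0,0,0,0],[0,0,0,0,0,0,0]]]' >/dev/null; python3 ok.py 14 && python3 -m inch '[[[0,0,0.04,0,0,0,0],[0,0,0.04,0,0,0,0],[0,0,0,0,0,0,0]]]' >/dev/null; python3 ok.py 14 && python3 -m inch '[[[0,0,0.04,0,0,0,0],[0,0,0.04,0,0,0,0],[0,0,0,0,0,0,0]]]' >/dev/null;  python3 ok.py 14
```

```text
t 5.7 z 0.0884 Fz 1.8
t 6.0 z 0.0863 Fz 3.5
t 6.3 z 0.084 Fz 3.7
```

```bash

python3 -m inch '[[[0,0,0.04,0,0,0,0],[0,0,0,0,0,0,0]]]' >/dev/null; python3 ok.py 12 && python3 -m inch '[[[0,0,0.04,0,0,0,0],[0,0,0,0,0,0,0]]]' >/dev/null; python3 ok.py 12 && python3 -m inch '[[[0,0,0.04,0,0,0,0],[0,0,0,0,0,0,0]]]' >/dev/null;  python3 ok.py 12 && python3 -m inch '[[[0,0,0.04,0,0,0,0],[0,0,0,0,0,0,0]]]' >/dev/null;  python3 ok.py 12
```

```text
t 6.5 z 0.0831 Fz 4.4
t 6.7 z 0.082 Fz 4.0
t 6.9 z 0.0814 Fz 6.5
t 7.1 z 0.0805 Fz 6.5
```

```bash

python3 -m inch '[[[0,0,0.03,0,0,0,0],[0,0,0,0,0,0,0]]]' >/dev/null; python3 ok.py 13 && python3 -m inch '[[[0,0,0.03,0,0,0,0],[0,0,0,0,0,0,0]]]' >/dev/null; python3 ok.py 13 && python3 -m inch '[[[0,0,0.03,0,0,0,0],[0,0,0,0,0,0,0]]]' >/dev/null;  python3 ok.py 13 && python3 -m inch '[[[0,0,0.03,0,0,0,0],[0,0,0,0,0,0,0]]]' >/dev/null;  python3 ok.py 13
```

```text
t 7.3 z 0.0798 Fz 7.4
t 7.5 z 0.0791 Fz 7.6
t 7.7 z 0.0783 Fz 7.1
t 7.9 z 0.0776 Fz 8.0
```

```bash

python3 -m inch '[[[0,0,0.03,0,0,0,0],[0,0,0,0,0,0,0]]]' >/dev/null; python3 ok.py 13.5 && python3 -m inch '[[[0,0,0.03,0,0,0,0],[0,0,0,0,0,0,0]]]' >/dev/null; python3 ok.py 13.5 && python3 -m inch '[[[0,0,0.03,0,0,0,0],[0,0,0,0,0,0,0]]]' >/dev/null;  python3 ok.py 13.5 && python3 -m inch '[[[0,0,0.03,0,0,0,0],[0,0,0,0,0,0,0]]]' >/dev/null;  python3 ok.py 13.5
```

```text
t 8.1 z 0.0773 Fz 11.7
t 8.3 z 0.0771 Fz 15.6
t 8.3 z 0.0771 Fz 15.6
t 8.3 z 0.0771 Fz 15.6
```

The force is climbing steeply at 11 mm. I'll take one small step to confirm the stop, then lift off and open.

```bash

python3 -m inch '[[[0,0,0.02,0,0,0,0],[0,0,0,0,0,0,0]]]' >/dev/null; python3 ok.py 25; python3 -m inch '[[[0,0,-0.2,0,0,0,0],[0,0,-0.4,0,0,0,0],[0,0,-0.4,0,0,0,0],[0,0,-0.6,0,0,0,0],[0,0,-0.8,0,0,0,1],[0,0,0,0,0,0,1],[0,0,0,0,0,0,1],[0,0,0,0,0,0,1],[0,0,0,0,0,0,1],[0,0,0,0,0,0,1]]]'
python3 - <<'E'
from h import *
im,d=grab('scene');a=im[140:290,300:480,::-1]
cv2.imwrite('pics/c2.png',cv2.resize(a,(720,600),interpolation=cv2.INTER_CUBIC))
W=world('scene',d);hsv=cv2.cvtColor(im,cv2.COLOR_RGB2HSV);m=(hsv[...,0]<20)&(hsv[...,1]>180);m[:180]=0;m[230:]=0;m[:,:345]=0;m[:,400:]=0
P=W[m&(d>0)];print(np.percentile(P,[5,50,95],axis=0).round(4))
E
```

```text
t 8.5 z 0.0769 Fz 17.3
clock: 9.5
ee_pos: [0.6135, 0.0532, 0.1345]
tool_rot: [[0.113, 0.994, -0.001], [0.994, -0.113, -0.0], [-0.0, -0.001, -1.0]]
ft_force: [-0.1, 0.3, -0.2]
finger_gap: 0.0439
grip_force: 0.0
[[0.6026 0.0608 0.099 ]
 [0.6108 0.0653 0.1013]
 [0.6191 0.0699 0.1037]]
```

View pics/c2.png

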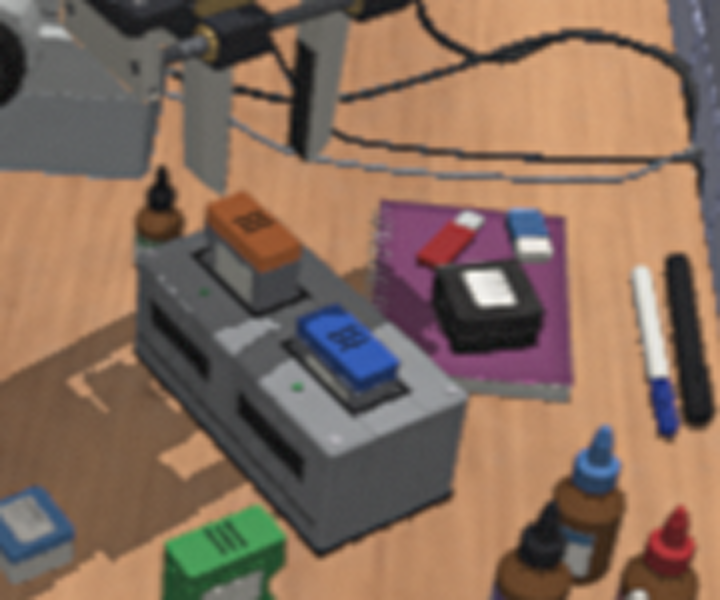

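The orange cartridge has sprung up, at crop (252,235), while the blue one stays latched. I'll finish opening, go down astride it, grip and draw it up.

```bash
python3 -m inch '[[[0,0.02,0,0,0,0,1],[0,0,0,0,0,0,1],[0,0,0,0,0,0,1],[0,0,0,0,0,0,1],[0,0,0,0,0,0,1],[0,0,0.5,0,0,0,1],[0,0,0.5,0,0,0,1],[0,0,0.5,0,0,0,1],[0,0,0.5,0,0,0,1],[0,0,0.3,0,0,0,1],[0,0,0,0,0,0,1],[0,0,0,0,0,0,1]]]' && python3 ok.py 4 && python3 -m inch '[[[0,0,0,0,0,0,0],[0,0,0,0,0,0,0],[0,0,0,0,0,0,0],[0,0,0,0,0,0,0],[0,0,0,0,0,0,0],[0,0,0,0,0,0,0],[0,0,0,0,0,0,0],[0,0,0,0,0,0,0],[0,0,0,0,0,0,0],[0,0,0,0,0,0,0],[0,0,0,0,0,0,0],[0,0,0,0,0,0,0]]]' 20
```

```text
clock: 10.75
ee_pos: [0.6143, 0.0532, 0.0778]
tool_rot: [[0.113, 0.994, 0.0], [0.994, -0.113, -0.0], [-0.0, 0.0, -1.0]]
ft_force: [-0.3, 0.2, 0.8]
finger_gap: 0.0928
grip_force: 0.0
t 10.75 z 0.0778 Fz 0.8
clock: 11.95
ee_pos: [0.6142, 0.0532, 0.0776]
tool_rot: [[0.113, 0.994, 0.0], [0.994, -0.113, 0.0], [0.0, 0.0, -1.0]]
ft_force: [-0.2, -0.4, 0.1]
finger_gap: 0.0238
grip_force: 19.9
```

```bash
python3 -m inch '[[[0,0,-0.2,0,0,0,0],[0,0,-0.3,0,0,0,0],[0,0,-0.3,0,0,0,0],[0,0,-0.4,0,0,0,0],[0,0,-0.5,0,0,0,0],[0,0,-0.5,0,0,0,0],[0,0,-0.5,0,0,0,0],[0,0,-0.5,0,0,0,0],[0,0,0,0,0,0,0],[0,0,0,0,0,0,0]]]'; python3 go.py .434 .193 .158 -6.6
python3 - <<'E'
from h import *
im,d=grab('scene');a=im[130:290,210:480,::-1]
cv2.imwrite('pics/c3.png',cv2.resize(a,(800,474),interpolation=cv2.INTER_CUBIC))
E
```

```text
clock: 12.95
ee_pos: [0.6142, 0.0532, 0.1577]
tool_rot: [[0.113, 0.994, 0.0], [0.994, -0.113, -0.0], [0.0, 0.0, -1.0]]
ft_force: [0.1, -0.1, -1.4]
finger_gap: 0.0239
grip_force: 19.9
units [ 4.74 -7.79 -0.01]
az now -6.47 turn units 0.0014
tilt [ 2.e-04 -0.e+00 -1.e+00] F [ 0.09 -0.06 -1.42] gap 0.023894721684114422
```

View pics/c3.png

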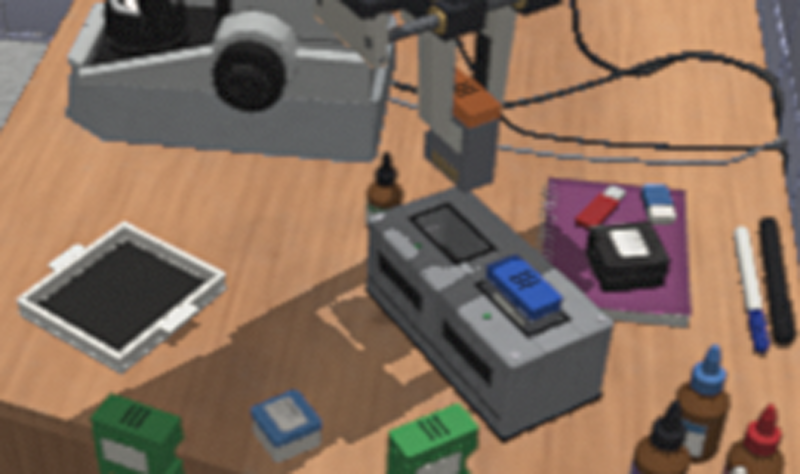

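The cartridge is clear of the dock, at crop (470,130), the blue one is still latched, and the tray at (120,295) is empty. I'll draw back first, then move left over the tray.

```bash
python3 -m inch '[[[0,-0.3,0,0,0,0,0],[0,-0.5,0,0,0,0,0],[0,-0.6,0,0,0,0,0],[0,-0.6,0,0,0,0,0],[0,-0.6,0,0,0,0,0],[0,-0.6,0,0,0,0,0],[0,-0.6,0,0,0,0,0],[0.3,-0.6,0,0,0,0,0],[0.4,-0.6,0,0,0,0,0],[0.5,-0.6,0,0,0,0,0],[0.5,-0.6,0,0,0,0,0],[0.5,-0.6,0,0,0,0,0],[0.5,-0.5,0,0,0,0,0],[0.5,-0.3,0,0,0,0,0],[0.5,-0.2,0,0,0,0,0],[0.4,0,0,0,0,0,0],[0.3,0,0,0,0,0,0],[0.2,0,0,0,0,0,0],[0.1,0,0,0,0,0,0],[0,0,0,0,0,0,0]]]'; python3 go.py .433 .193 .04
python3 - <<'E'
from h import *
im,d=grab('scene');a=im[130:290,180:400,::-1]
cv2.imwrite('pics/c4.png',cv2.resize(a,(800,582),interpolation=cv2.INTER_CUBIC))
E
```

```text
clock: 15.0
ee_pos: [0.4338, 0.1919, 0.1575]
tool_rot: [[0.113, 0.994, -0.0], [0.994, -0.113, -0.0], [-0.0, -0.0, -1.0]]
ft_force: [-0.3, -0.4, -1.1]
finger_gap: 0.0239
grip_force: 19.9
units [ 0.04 -0.04  4.7 ]
tilt [-4.e-04 -2.e-04 -1.e+00] F [-0.31 -0.44 -1.09] gap 0.023930089884778113
```

View pics/c4.png

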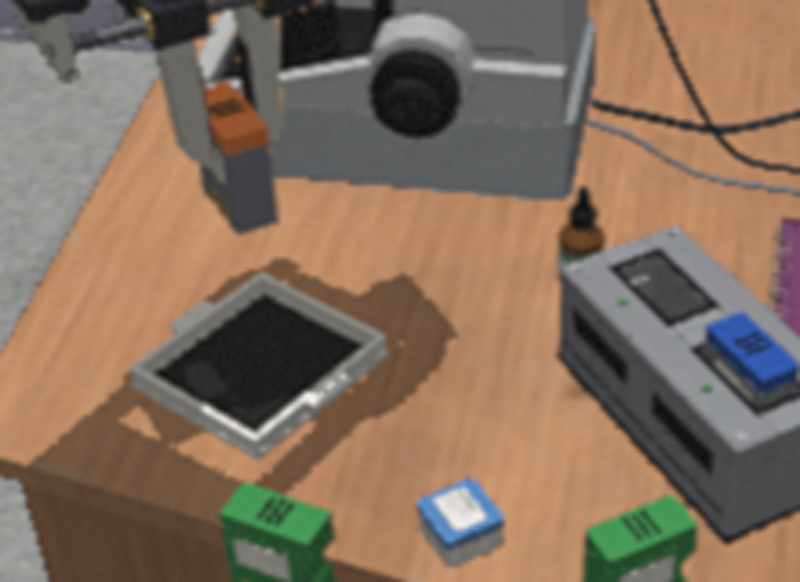

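The cartridge hangs over the tray, at crop (240,160) with the tray at (260,360). I'll lower it quickly and then creep to contact.

```bash
python3 -m inch '[[[0.04,0,0.4,0,0,0,0],[0,0,0.5,0,0,0,0],[0,0,0.5,0,0,0,0],[0,0,0.5,0,0,0,0],[0,0,0.5,0,0,0,0],[0,0,0.5,0,0,0,0],[0,0,0.5,0,0,0,0],[0,0,0.4,0,0,0,0],[0,0,0.3,0,0,0,0],[0,0,0.2,0,0,0,0],[0,0,0.1,0,0,0,0],[0,0,0,0,0,0,0],[0,0,0,0,0,0,0]]]'; python3 ok.py 2 && python3 -m inch '[[[0,0,0.08,0,0,0,0],[0,0,0.08,0,0,0,0],[0,0,0.06,0,0,0,0],[0,0,0,0,0,0,0],[0,0,0,0,0,0,0]]]' >/dev/null; python3 ok.py 2 && python3 -m inch '[[[0,0,0.04,0,0,0,0],[0,0,0,0,0,0,0],[0,0,0,0,0,0,0]]]' >/dev/null; python3 ok.py 2 && python3 -m inch '[[[0,0,0.04,0,0,0,0],[0,0,0,0,0,0,0],[0,0,0,0,0,0,0]]]' >/dev/null; python3 ok.py 2 && python3 -m inch '[[[0,0,0.04,0,0,0,0],[0,0,0,0,0,0,0],[0,0,0,0,0,0,0]]]' >/dev/null; python3 ok.py 2
```

```text
clock: 16.35
ee_pos: [0.434, 0.193, 0.048]
tool_rot: [[0.113, 0.994, 0.0], [0.994, -0.113, 0.0], [0.0, 0.0, -1.0]]
ft_force: [-0.6, -1.1, -1.1]
finger_gap: 0.0238
grip_force: 19.9
t 16.35 z 0.048 Fz -1.1
t 16.85 z 0.0421 Fz -1.1
t 17.15 z 0.0411 Fz -0.7
t 17.45 z 0.0401 Fz -0.8
t 17.75 z 0.0391 Fz -0.7
```

```bash
python3 -m inch '[[[0,0,0.03,0,0,0,0],[0,0,0,0,0,0,0],[0,0,0,0,0,0,0]]]' >/dev/null; python3 ok.py 1.5 && python3 -m inch '[[[0,0,0.03,0,0,0,0],[0,0,0,0,0,0,0],[0,0,0,0,0,0,0]]]' >/dev/null; python3 ok.py 1.5 && python3 -m inch '[[[0,0,0.03,0,0,0,0],[0,0,0,0,0,0,0],[0,0,0,0,0,0,0]]]' >/dev/null; python3 ok.py 1.5 && python3 -m inch '[[[0,0,0.03,0,0,0,0],[0,0,0,0,0,0,0],[0,0,0,0,0,0,0]]]' >/dev/null; python3 ok.py 1.5
```

```text
t 18.05 z 0.0386 Fz 3.3
t 18.05 z 0.0386 Fz 3.3
t 18.05 z 0.0386 Fz 3.3
t 18.05 z 0.0386 Fz 3.3
```

Contact came at z = 0.0386, against 0.0387 expected. I'll release gently and lift straight up.

```bash
python3 -m inch '[[[0,0,0,0,0,0,0.35],[0,0,0,0,0,0,0.4],[0,0,0,0,0,0,0.6],[0,0,0,0,0,0,0.6],[0,0,0,0,0,0,0.6],[0,0,0,0,0,0,0.6],[0,0,0,0,0,0,0.6],[0,0,0,0,0,0,0.6],[0,0,-0.3,0,0,0,0.6],[0,0,-0.6,0,0,0,0.6],[0,0,-0.8,0,0,0,0.6],[0,0,-0.8,0,0,0,0.6],[0,0,-0.8,0,0,0,0.6],[0,0,-0.8,0,0,0,0.6],[0,0,-0.8,0,0,0,0.6],[0,0,0,0,0,0,0.6],[0,0,0,0,0,0,0.6]]]'
python3 - <<'E'
from h import *
im,d=grab('scene');a=im[130:290,180:420,::-1]
cv2.imwrite('pics/c5.png',cv2.resize(a,(800,533),interpolation=cv2.INTER_CUBIC))
E
```

```text
clock: 19.75
ee_pos: [0.4339, 0.1929, 0.1615]
tool_rot: [[0.113, 0.994, 0.001], [0.994, -0.113, 0.0], [0.001, 0.001, -1.0]]
ft_force: [-0.4, -0.9, -0.7]
finger_gap: 0.0561
grip_force: 0.0
```

View pics/c5.png

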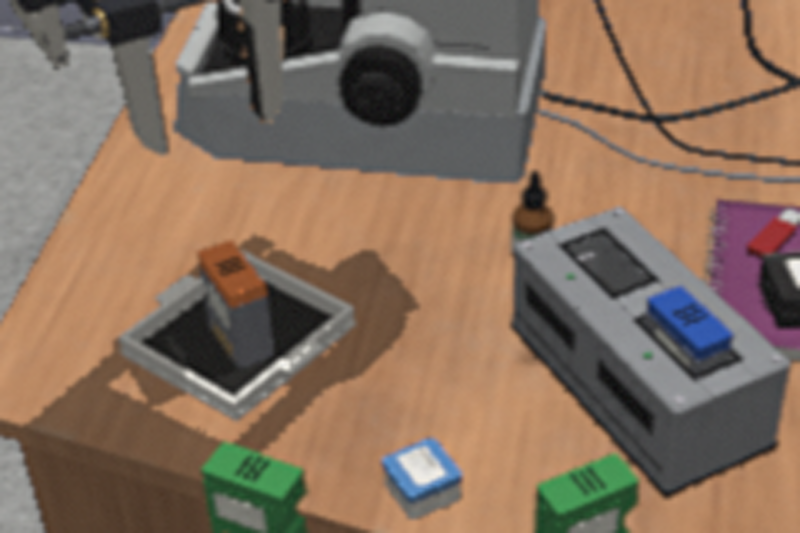

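The cartridge stands upright in the middle of the tray, at crop (238,305). The blue one is latched at (690,320), the cover glasses haven't moved, and the gripper is clear. I'm handing the job in.

```bash
python3 -c "
from bench import manip
print(manip.job_done())"
```

```text
the job is handed in; nothing more can be done
None
```

The orange cartridge was released from its latch, drawn out and left standing upright in the transfer tray; the last picture shows the blue one still latched and the cover glasses in place, and the job was handed in at about 20 s with no verdict returned.

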